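# Load a relay into the bench tester and click its guard shut

### The job

Set the loose relay down flat in the nest of the bench tester, then slide the tester's clear guard over it until the spring latch clicks and holds the guard shut by itself. Feel your way home: do not ram the guard into its end stop, and leave the meter, the screwdriver and the jar where they are.

Things in the scene. Friction and masses are not known exactly. Their poses are not given: they have to be found in the camera images.
- relay: Plug-in relay, a cream plastic block with two rows of brass screws on top, 45 (its x) x 70 (its y) x 45 (z) mm, brass screws to 48.5 mm, 0.25 kg, loose on the bench near the tester at the start, upright. Origin: centre of its underside; z up. Take it from above across its 45 mm width.
- tester: Relay tester: dark grey fixed deck, top 20 mm above the bench. Origin on the bench under the guard's centreline; in its frame the deck spans x -90 to +112, y -255 to +125 mm. The guard slides along its y: nest in the -y half, open guard in the +y half, latch on the +x side near the -y end. Place and yaw vary.
- nest (a point): Centre of the nest's floor, 20 mm above the bench, axes as the tester's. Black rim 12 mm high, 6 mm thick, 53 (x) x 78 (y) mm inside: 4 mm play each side round the relay, whose 70 mm side goes along y (either way round). The guard's underside is 75 mm above the bench: it clears a seated relay, and a relay standing on the rim blocks it.
- guard (a joint): Guard position along the tester's y in m: 0.13 fully open, smaller = further shut. Clear hood, 132 (x) x 140 (y) mm, roof top 81 mm above the bench, spanning tester y -150 to -10 mm at 0. A spring pulls it open (about 3 N, plus 1 N friction): let go unlatched, it runs back to 0.13. The latched value lies anywhere from -0.021 to 0.021, differs each time and is not measured.
- guard_handle (a point): Centre of the guard's handle: upright black plastic plate on the roof, 60 (x) x 10 (y) x 35 (z) mm, 81 to 116 mm above the bench; moves with the guard (tester frame x 0, y -45 mm + guard position). Axes as the tester's. Push its +y face towards -y to shut the guard, or pinch it from above across its 10 mm.
- endblock: Steel plate on the deck, 44 x 114 x 4 mm, carrying the adjustable catch (grey housing, spring pin with black button). Origin on the deck at the middle of the catch's range, not where it is set. The push rises to about 11 N over the last 22 mm, then drops (click); 2 mm on, a rubber buffer (10 N/mm) stops the guard. Pin and buffer must not bear over 20 N.
- meter: Orange multimeter lying on its back, 150 x 78 x 38 mm, bystander. Origin: centre of its underside.
- screwdriver: Screwdriver with black handle, about 190 mm long, lying along its x, bystander.
- jar: Glass jar with steel cap, 60 mm diameter, 75 mm high, bystander. Origin: centre of its underside.
There are look-alikes about, which are no part of the job. What is shaped like the relay but purple or red is not meant.

How it is judged:
By the outcome, as a careful person would: the job done as asked, in the order asked, and still so for the second after the job is handed in, with the robot touching nothing.
It also fails if it takes over 58 s, if anything falls off the work surface, if the arm or the gripper's body presses on something with over 40 N, if the wrist force passes 120 N, or if a joint passes its speed limit or range.

### The arm

A 7-joint arm with a two-finger parallel gripper is mounted at the origin on the work surface. World frame = base frame: x ahead of the robot, y to its left, z up, the work surface at z = 0. Lengths are in mm, angles in rad, forces in N, time in s.
With the tool pointing down it reaches from about 425 to 950 mm from the base axis. Payload 16.7 kg.
Tool frame: the origin (TCP) lies at the very end of the fingers, on their centre line; the grasp point (between the pads) lies 19 mm behind it; z points along the fingers, y is the line along which they close (so a half turn about z gives the same grasp; the last joint's range is limited). The gripper opens to 94 mm and grips with 3 to 60 N. Pads are 16 mm wide; open, the fingers measure 119 mm over their backs; the gripper's body (75 mm by 177 mm) begins 78 mm behind the grasp point.
Start: joints at [-1.448, 0.426, 0.074, 1.606, -0.034, 1.111, -0.067], TCP at [181.869, 649.997, 182.667] pointing down, gripper open.
Joint ranges: [-2.85, 2.85], [-0.5, 2.14], [-1.23, 1.37], [0.21, 2.46], [-1.02, 4.16], [0.16, 2.05], [-2.73, 2.73]. Speed limits (rad/s): [1.89, 1.89, 2.39, 2.39, 3.01, 3.01, 3.01].

### API

Orientations are given as a unit quaternion [x, y, z, w].
In Python, from cell import arm gives the robot as it stands. Calls block until the motion is done:
- arm.goto(position, orientation): joint-space move of the TCP to a pose.
- arm.servo_line(position, rotation=None, speed=150): straight line of the TCP; rotation=None keeps the orientation; speed is the mean speed in mm/s.
- arm.movej(angles): joint-space move.
- arm.open_gripper() and arm.grab(newtons=None): open the fingers fully, or close them until they stop; newtons is the grip in N (None keeps the last).
- arm.wait(seconds).
- arm.solve_ik(position, orientation): joint angles nearest the present ones, or None.
- arm.state(): the state.
- arm.snapshot(name): name is "scene" or "top"; returns (picture, depth): 384x512x3 uint8, blue, green, red; 384x512 float32, mm along the optical axis (not along the pixel's ray), 0 where there is no reading.
- arm.camera_model(name): a dict with "intrinsics" (3x3 intrinsics, pixels), "view" (4x4, takes a point from world to camera coordinates). Camera axes: x right, y down, z forward; pixel columns grow to the right and rows downward; lengths in mm; the calibration is good to about 2 mm. A picture is of the moment at which its call begins. camera_model takes no time and is no camera call.
A pose or a line that the arm cannot do raises arm.MotionError and nothing moves.
- arm.sign_off(): hands the job in; it is judged then, once.
The state is a dict: "clock": time; "joints": joint angles; "dq": joint speeds; "joint_torque": joint torques, N m; "ee_pos": TCP position; "ee_rot": TCP orientation; "wrist_force": force on the tool from outside, world axes, zero at the start; "wrist_torque": the same for the moment, N m; "grip_width": finger opening in mm; "gripper_force": force on a finger pad.
Only numpy, scipy, OpenCV 4.12 (cv2) and the standard library are available. Lean on these libraries where they do the work, as an engineer would, in place of code of your own. Each camera call takes 0.05 s, during which the arm holds its last target. There are 200 camera calls.

## Working session

There is one attempt and no reset: what is moved stays moved. The work goes in short steps, each a Python script; the robot and the scene stay as the last script left them, time stands still between calls to the robot, and variables do not carry over. Pictures are saved under pics/ and viewed, at most 10 in all, crops included, and the job is handed in when it is done.

```bash
ls; mkdir -p pics
python3 - <<'E'
from cell import arm
import cv2,numpy as np
for n in("scene","top"):
    p,d=arm.snapshot(n); cv2.imwrite(f"pics/{n}0.png",p); np.savez(f"pics/{n}0.npz",p=p,d=d)
    m=arm.camera_model(n); print(n,np.round(m["intrinsics"],1).tolist(),np.round(m["view"],4).tolist())
s=arm.state(); print({k:np.round(v,3).tolist() for k,v in s.items()})
E
```

```text
pics
scene [[429.3, 0.0, 257.4], [0.0, 429.3, 195.7], [0.0, 0.0, 1.0]] [[0.6583, 0.7527, -0.011, -313.3699], [0.4517, -0.4066, -0.7941, -175.1704], [-0.6022, 0.5178, -0.6076, 1806.2754], [0.0, 0.0, 0.0, 1.0]]
top [[470.0, 0.0, 259.2], [0.0, 470.0, 199.3], [0.0, 0.0, 1.0]] [[-0.0218, -0.9997, -0.0094, 22.1634], [-0.9975, 0.0224, -0.0669, 511.9382], [0.0671, 0.0079, -0.9977, 1444.6683], [0.0, 0.0, 0.0, 1.0]]
{'clock': 0.1, 'joints': [-1.448, 0.427, 0.074, 1.607, -0.034, 1.111, -0.067], 'dq': [-0.0, -0.002, 0.001, -0.002, -0.0, -0.0, 0.0], 'joint_torque': [0.007, -93.747, 3.676, -45.504, -0.049, 0.017, 0.0], 'ee_pos': [181.776, 649.632, 182.041], 'ee_rot': [0.136, 0.991, -0.001, -0.0], 'wrist_force': [0.13, 0.622, -0.011], 'wrist_torque': [0.043, -0.029, 0.02], 'gripper_force': 0.0, 'grip_width': 94.275}
```

View pics/scene0.png

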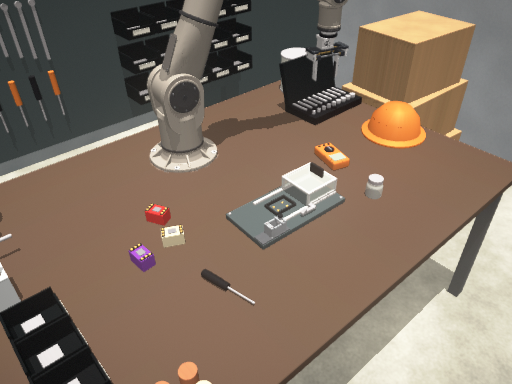

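View pics/top0.png

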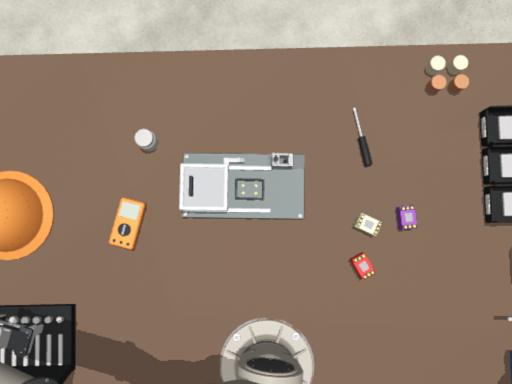

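The top view shows three relay-shaped blocks: cream at (368,225), purple at (407,217) and red at (363,266). In the scene view they are at (172,236), (142,257) and (157,214). By the description, the cream one is the relay. The tester is at about (243,186) in the top view, with its handle at (191,186), nest at (250,189) and latch at (283,160). I'll check these in close crops.

Run:
```python
import cv2,numpy as np
t=cv2.imread("pics/top0.png"); s=cv2.imread("pics/scene0.png")
r=lambda im,x,y,w,h,f:cv2.resize(im[y:y+h,x:x+w],None,fx=f,fy=f,interpolation=cv2.INTER_CUBIC)
cv2.imwrite("pics/c_relay.png",np.hstack([r(t,348,205,40,40,10),r(s,152,216,40,40,10)]))  # top | scene
cv2.imwrite("pics/c_test.png",r(t,172,145,140,80,5.7))
```

```text
(no output)
```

View pics/c_relay.png

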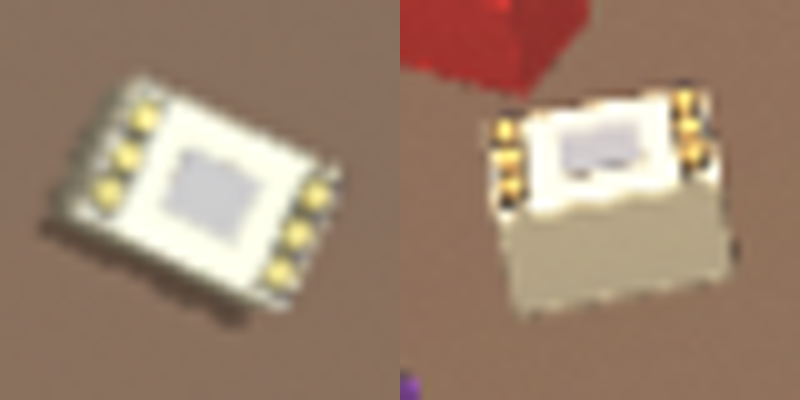

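View pics/c_test.png

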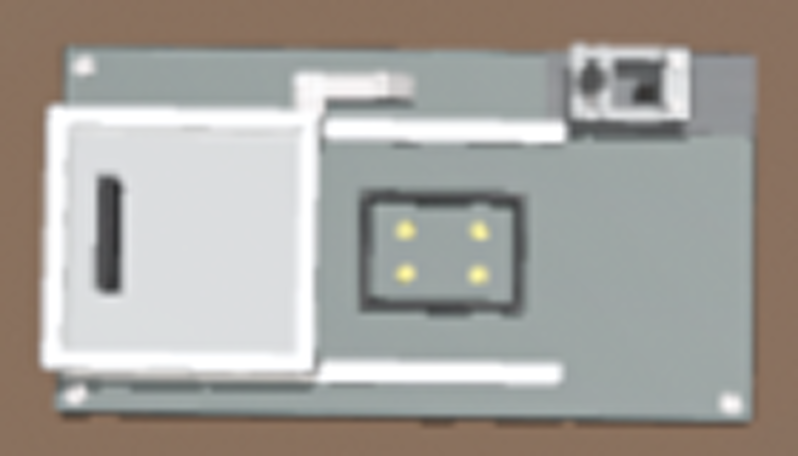

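The close crop confirms the cream block with brass screws. Its top-face centre is near top (368.8,224) and scene (171.5,229.8). In the top view the nest contacts are centred near (249,189) and the handle is near (191,186). I'll enlarge the tester in the scene view for the second sight-line.

Run:
```python
import cv2,numpy as np
s=cv2.imread("pics/scene0.png")
cv2.imwrite("pics/c_test2.png",cv2.resize(s[155:247,224:350],None,fx=6,fy=6,interpolation=cv2.INTER_CUBIC))
```

```text
(no output)
```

View pics/c_test2.png

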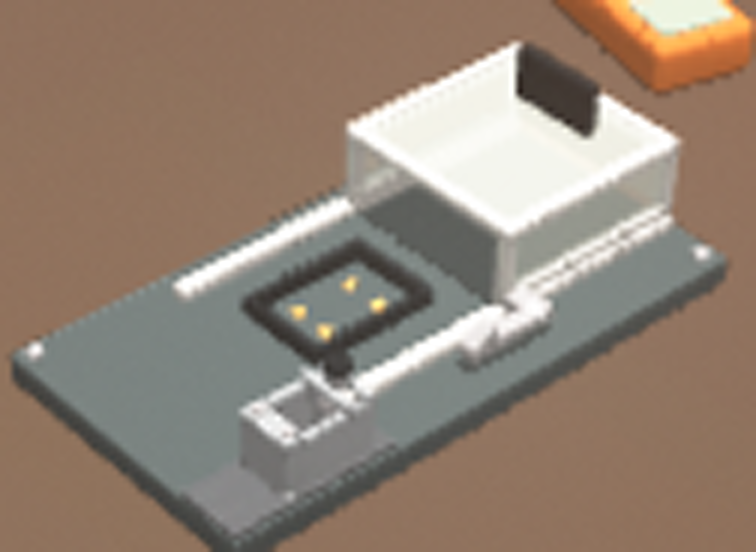

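The scene crop shows the nest contacts centred at crop (338,308), which is image (280.3,206.3). The handle's top edge runs from crop (517,45) to (600,90), and the catch button is at crop (335,362). Next I triangulate and fit the tester frame.

```bash
cat > geo.py <<'E'
from cell import arm
import cv2,numpy as np
M={n:arm.camera_model(n) for n in("scene","top")}
P={n:np.array(m["intrinsics"])@np.array(m["view"])[:3] for n,m in M.items()}
def crop(pts,x0,y0,f): return (np.array(pts,float)+.5)/f-.5+[x0,y0]
def tri(t,s):
    X=cv2.triangulatePoints(P["top"],P["scene"],np.array(t,float).T.copy(),np.array(s,float).T.copy()); return (X[:3]/X[3]).T
def onplane(n,uv,z):
    A=P[n]; return np.array([np.linalg.solve(np.c_[A[:,:2],-np.r_[p,1]],-(A[:,2]*z+A[:,3]))[:2] for p in np.array(uv,float)])
E
python3 - <<'E'
from geo import *
np.set_printoptions(precision=1,suppress=True)
T=lambda p:crop(p,172,145,5.7); S=lambda p:crop(p,224,155,6)
rt=crop([(145,118),(127,155),(108,192),(317,193),(298,232),(279,272)],348,205,10)
rs=crop([(284,100),(289,127),(294,152),(107,130),(110,160),(112,188)],152,216,10)
X=tri(rt,rs)
X2=tri(rt,np.roll(rs,3,axis=0)[::1])
for nm,Q in(("screws A",X),("screws B",X2)): print(nm,Q.tolist(),Q.mean(0))
xy=onplane("top",rt,48.5); print("top@48.5",xy.mean(0), "long axis",np.degrees(np.arctan2(*(xy[:3].mean(0)-xy[3:].mean(0))[::-1])))
xs=onplane("scene",rs,48.5); print("scene@48.5",xs.mean(0), np.degrees(np.arctan2(*(xs[:3].mean(0)-xs[3:].mean(0))[::-1])))
C=tri(T([(405,231),(479,231),(405,273),(478,273)]),S([(378,304),(325,331),(350,285),(298,312)])); print("contacts",C,C.mean(0))
R=tri(T([(360,190),(525,192),(523,312),(360,310)]),S([(435,295),(325,358),(243,303),(355,240)])); print("rim",R,R.mean(0))
D=tri(T([(65,45),(755,55),(750,420)]),S([(725,262),(228,545),(15,357)])); print("deck",D)
print("deck top@20",onplane("top",T([(65,45),(755,55),(750,420),(57,410)]),20))
print("nest top@32 rim",onplane("top",T([(360,190),(525,192),(523,312),(360,310)]),32).mean(0),"contacts@20",onplane("top",T([(405,231),(479,231),(405,273),(478,273)]),20).mean(0), onplane("scene",S([(378,304),(325,331),(350,285),(298,312)]),20).mean(0))
H=tri(T([(110,177),(110,292)]),S([(600,92),(519,47)])); print("handle",H,H.mean(0))
d=np.load("pics/top0.npz")["d"]; K=M["top"]["intrinsics"]; V=np.linalg.inv(M["top"]["view"])
def dep(u,v): z=float(np.median(d[v-1:v+2,u-1:u+2])); return (V@np.r_[np.linalg.inv(K)@[u*z,v*z,z],1])[:3]
for n,u,v in(("relay",369,224),("nestfloor",249,189),("deck",285,195),("handle",191,186),("roof",208,186),("bench",330,240)): print(n,dep(u,v))
E
```

```text
screws A [[450.3881811897459, -296.1205457757343, 69.84809475107768], [440.7381516148256, -293.03210905583194, 50.46280791139411], [430.77621866888484, -289.5518842850664, 31.1700021943683], [427.0837025532896, -345.8157065901929, 71.48150956945219], [416.3906257740511, -343.63733429226465, 50.63381110067696], [405.04905730251875, -341.3365125621534, 29.745275027370948]] [ 428.4 -318.2   50.6]
screws B [[439.6862081206724, -320.0693454847754, 63.34666931064182], [429.43284759267755, -317.6647371237985, 42.24863509363307], [418.7866341981836, -315.01140912331033, 21.219607125180236], [443.0251013405319, -324.3334880754666, 85.32040532951233], [433.21718765627, -321.61546914935855, 66.3709270316411], [422.9230955820745, -318.67552264812224, 47.47728496009097]] [ 431.2 -319.6   54.3]
top@48.5 [ 428.1 -319.4] long axis 64.28196148336905
scene@48.5 [ 426.7 -316.5] 64.11698069145503
contacts [[557.8  61.9  23.1]
 [556.5  21.4  24.4]
 [534.6  62.1  23.4]
 [533.5  22.2  24.1]] [545.6  41.9  23.8]
rim [[580.   85.6  30.3]
 [578.   -2.5  30.9]
 [511.6  -1.4  30.3]
 [514.1  86.2  32.6]] [545.9  42.   31. ]
deck [[ 664.1  245.9   19.9]
 [ 649.1 -132.6   22.1]
 [ 451.4 -122.4   20.1]]
deck top@20 [[ 664.3  246.1]
 [ 649.9 -132.2]
 [ 450.3 -123.9]
 [ 464.   252.7]]
nest top@32 rim [545.   41.1] contacts@20 [545.5  41.5] [542.7  45.8]
handle [[581.7 210.1 115. ]
 [521.2 209.1 117.7]] [551.4 209.6 116.4]
relay [ 427.8 -319.9   48.8]
nestfloor [544.8  41.8  20.9]
deck [523.8 -69.7  18.1]
handle [549.1 207.9 114. ]
roof [551.2 162.2  81. ]
bench [ 381.1 -207.5   -0.2]
```

Both views agree:
- **Relay:** centre (428.2, -318.8), top about 49–50 mm, long axis at 64.2°.
- **Tester:** yaw about -2.1°, origin (548.5, 126).
- **Nest:** floor (545.2, 41.7), z ≈ 21–23 mm measured, which fits the stated 20.

Next I pick up the relay.

```bash
cat >> geo.py <<'E'
YAW=np.radians(-2.12); ORG=np.array([548.5,126.1]); NEST=np.array([545.2,41.7])
def q(toolY):  # tool down, tool y axis at this world angle (deg)
    a=np.radians(toolY+90)/2; return [float(np.cos(a)),float(np.sin(a)),0.,0.]
def tw(x,y): c,s=np.cos(YAW),np.sin(YAW); return ORG+[c*x-s*y,s*x+c*y]
def st():
    s=arm.state(); print("t%.2f"%s["clock"],np.round(s["ee_pos"],1),"F",np.round(s["wrist_force"],2),"w%.1f g%.1f"%(s["grip_width"],s["gripper_force"]),"j",np.round(s["joints"],2)); return s
E
python3 - <<'E'
from geo import *
R=[428.2,-318.8]
for a in (154.2,-25.8):
    j=arm.solve_ik([*R,180],q(a)); print(a,None if j is None else np.round(j,2))
for a in (177.9,-2.1):
    j=arm.solve_ik([*NEST,180],q(a)); print(a,None if j is None else np.round(j,2))
a=154.2
if abs(np.array(arm.solve_ik([*R,180],q(a)))[6])>2.4: a=-25.8
arm.goto([*R,180],q(a)); st()
arm.servo_line([*R,60],speed=150); arm.servo_line([*R,18],speed=50); st()
arm.grab(25); st()
arm.servo_line([*R,60],speed=80); st()
E
```

```text
154.2 [-0.43  0.42  1.23  1.97 -0.45  1.07 -2.59]
-25.8 [-0.32  0.31  1.03  1.97 -0.31  1.03  0.4 ]
177.9 [ 0.64  0.38 -1.02  1.85  0.36  1.11  2.59]
-2.1 [-0.84  0.27  0.77  1.93 -0.22  1.02 -0.  ]
t3.58 [ 428.6 -318.4  180. ] F [0.84 0.47 1.01] w94.0 g0.0 j [-0.32  0.31  1.03  1.96 -0.31  1.03  0.4 ]
t5.53 [ 428.3 -319.    18.2] F [-0.01 -0.85 -0.13] w93.9 g0.0 j [-0.1   0.54  0.79  2.09 -0.58  0.74  0.62]
t6.35 [ 428.1 -318.7   18. ] F [-0.79  0.37  1.15] w44.5 g25.0 j [-0.1   0.54  0.79  2.09 -0.58  0.74  0.62]
t7.03 [ 428.4 -318.5   60.1] F [-0.42  0.79 -2.3 ] w44.7 g25.0 j [-0.16  0.48  0.87  2.07 -0.51  0.81  0.56]
```

Gripped at 44.5 mm width and lifted; the weight shows on the wrist. I'll place it by feel: contact near TCP z 38 means the floor, near 50 means the rim.

Run:
```python
from geo import *
arm.servo_line([428.2,-318.8,150],speed=150)
arm.goto([*NEST,130],q(-2.1)); st()
arm.servo_line([*NEST,66],speed=100); arm.wait(.2)
f0=np.mean([arm.state()["wrist_force"][2] for _ in range(1)]); st()
z=56.; arm.servo_line([*NEST,z],speed=40)
while z>37.0:
    z-=1.5; arm.servo_line([*NEST,z],speed=25); f=arm.state()["wrist_force"][2]-f0
    print(z,round(f,1),end="; ")
    if f>5: break
st()
p,d=arm.snapshot("scene"); cv2.imwrite("pics/place1.png",cv2.resize(p[130:250,220:360],None,fx=5,fy=5,interpolation=cv2.INTER_CUBIC))
```

```text
t9.19 [545.2  40.2 130.1] F [-0.39 -0.98 -2.09] w44.5 g25.0 j [-0.98  0.44  1.02  1.99 -0.45  0.96  0.22]
t10.18 [545.5  41.9  66.5] F [ 0.12  0.13 -2.14] w44.6 g25.0 j [-0.9   0.52  0.92  2.04 -0.55  0.85  0.3 ]
54.5 0.4; 53.0 0.0; 51.5 0.2; 50.0 1.0; 48.5 -0.6; 47.0 0.6; 45.5 -0.9; 44.0 0.1; 42.5 0.5; 41.0 1.1; 39.5 -0.7; 38.0 0.9; 36.5 17.6; t13.83 [545.4  41.7  37.1] F [-5.03  0.46 15.42] w44.2 g25.0 j [-0.86  0.56  0.87  2.05 -0.6   0.8   0.34]
```

View pics/place1.png

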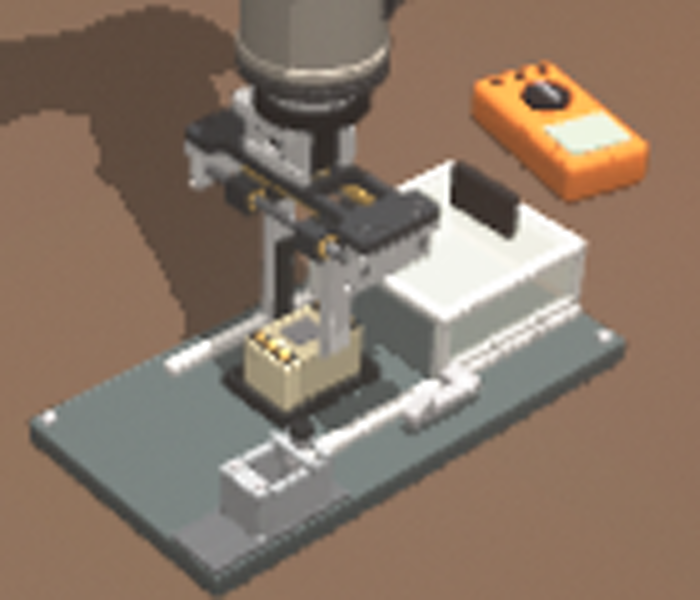

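The picture shows the relay inside the black rim at crop (305,365). Contact came at TCP z ≈ 37.5, so it is on the floor and not the rim. I'll release it, retract and check its height and tilt by depth.

Run:
```python
from geo import *
arm.servo_line([*NEST,38],speed=25); arm.open_gripper(); st()
arm.servo_line([*NEST,150],speed=150)
B=tw(0,122); arm.goto([*B,160],q(-2.1)); arm.grab(10); st()
p,d=arm.snapshot("top"); ps,_=arm.snapshot("scene")
a=cv2.resize(p[150:220,170:310],(560,280),interpolation=cv2.INTER_CUBIC); b=cv2.resize(ps[165:235,224:364],(560,280),interpolation=cv2.INTER_CUBIC)
cv2.imwrite("pics/seat.png",np.vstack([a,b]))
K=M["top"]["intrinsics"]; V=np.linalg.inv(M["top"]["view"])
for u,v in((240,189),(249,186),(249,189),(249,193),(258,189)):
    z=float(d[v,u]); print((u,v),np.round((V@np.r_[np.linalg.inv(K)@[u*z,v*z,z],1])[:3],1))
```

```text
t15.03 [545.2  41.7  38. ] F [ 0.49 -0.06  0.44] w94.3 g0.0 j [-0.86  0.56  0.87  2.05 -0.6   0.8   0.34]
t18.19 [553. 248. 160.] F [-0.31  0.12  0.09] w0.2 g0.0 j [-1.26  0.51  1.01  1.83 -0.49  1.08 -0.11]
(240, 189) [541.1  67.4  69.6]
(249, 186) [549.7  40.2  68. ]
(249, 189) [541.2  40.6  61.6]
(249, 193) [528.9  40.8  63.2]
(258, 189) [539.5  13.3  73. ]
```

View pics/seat.png

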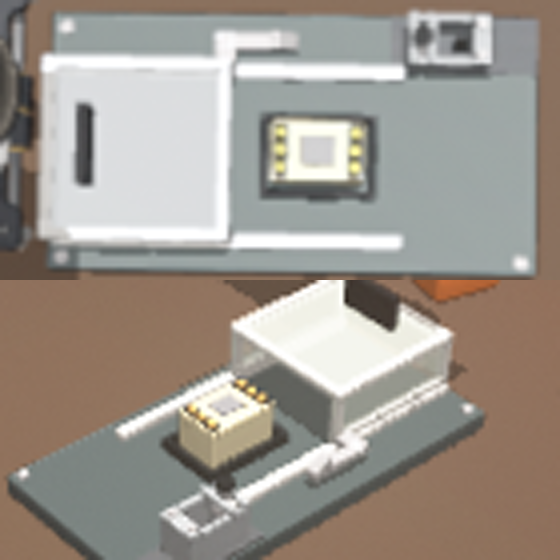

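The picture shows the relay centred and flat in the rim at crop (318,151), with the guard fully open. Now I push the handle's +y face and feel for the click.

```bash
cat > push.py <<'E'
from geo import *
ZT=89.; ey=np.array([-np.sin(YAW),np.cos(YAW),0])
def to(y,v,z=ZT): arm.servo_line([*tw(0,y),z],speed=v)
def fy(): return float(ey@arm.state()["wrist_force"])
E
python3 - <<'E'
from push import *
to(119,120); arm.wait(.2); f0=fy(); st()
y=30.; to(y,45); print("after run",round(fy()-f0,1)); st()
log=[]; peak=0; click=False
while y>-62:
    y-=.7 if peak>6 else 1.5
    to(y,20); f=fy()-f0; log.append((round(y,1),round(f,1))); peak=max(peak,f)
    if peak>8 and f<peak-4: click=True; break
    if f>14.5 or arm.state()["clock"]>46: break
print(log,"click",click); st()
E
```

```text
t19.23 [553.3 245.3  89.7] F [ 0.88 -0.06 -0.4 ] w0.1 g0.0 j [-1.2   0.58  0.93  1.89 -0.57  0.96 -0.04]
after run 2.6
t21.36 [549.7 156.1  89. ] F [ 0.62  2.55 -0.59] w0.7 g1.3 j [-1.1   0.53  0.95  1.97 -0.54  0.92  0.09]
[(28.5, 2.2), (27.0, 1.4), (25.5, 2.1), (24.0, 2.1), (22.5, 1.7), (21.0, 1.3), (19.5, 2.5), (18.0, 3.3), (16.5, 1.4), (15.0, 1.6), (13.5, 2.8), (12.0, 2.2), (10.5, 2.3), (9.0, 2.1), (7.5, 2.8), (6.0, 1.9), (4.5, 2.0), (3.0, 2.6), (1.5, 6.2), (0.8, 6.6), (0.1, 6.5), (-0.6, 7.4), (-1.3, 8.5), (-2.0, 7.3), (-2.7, 6.8), (-3.4, 7.7), (-4.1, 8.2), (-4.8, 8.8), (-5.5, 8.3), (-6.2, 8.4), (-6.9, 9.8), (-7.6, 8.4), (-8.3, 8.9), (-9.0, 8.9), (-9.7, 8.8), (-10.4, 7.5), (-11.1, 6.7), (-11.8, 4.6)] click True
t30.86 [548.1 114.6  89. ] F [ 2.86  4.44 -0.83] w0.7 g2.4 j [-1.04  0.51  0.95  1.99 -0.53  0.91  0.15]
```

The force rose from y ≈ +2 but then fell gradually, after only about 13 of the 22 mm. That may be a false detent rather than the click. I'll test it by backing off slightly and seeing whether the guard follows.

Run:
```python
from push import *
f0=0.0
for y in(-10.8,-9.3,-7.8): to(y,30); arm.wait(.1); print(y,round(fy()-f0,1))
st()
```

```text
-10.8 4.3
-9.3 5.1
-7.8 5.9
t31.91 [548.2 119.1  89. ] F [1.23 5.83 0.29] w0.6 g3.4 j [-1.05  0.51  0.95  1.99 -0.53  0.91  0.15]
```

The guard followed back with force still on it, so it isn't latched. That was a soft detent, and the real click should be near y ≈ -19. I continue with finer steps.

Run:
```python
from push import *
y=-7.8; log=[]; why=""
to(-11.5,25); y=-11.5
while y>-60:
    y-=.6; to(y,20); f=fy(); log.append((round(y,1),round(f,1)))
    fs=[v for _,v in log]
    if len(fs)>4 and max(fs)>8 and f<max(fs[-4:])-4: why="drop"; break
    if f>14: why="high"; break
    if arm.state()["clock"]>47: why="time"; break
print(log,why); st()
```

```text
[(-12.1, 3.9), (-12.7, 3.9), (-13.3, 4.3), (-13.9, 3.3), (-14.5, 4.4), (-15.1, 3.1), (-15.7, 1.8), (-16.3, 0.0), (-16.9, 0.1), (-17.5, -0.1), (-18.1, 0.2), (-18.7, 0.2), (-19.3, -0.2), (-19.9, 2.2), (-20.5, 3.9), (-21.1, 4.4), (-21.7, 3.4), (-22.3, 5.2), (-22.9, 7.8), (-23.5, 8.5), (-24.1, 10.8), (-24.7, 11.6), (-25.3, 13.4), (-25.9, 15.5)] high
t38.21 [547.6 102.5  89. ] F [-0.23 15.55 -0.4 ] w0.3 g7.6 j [-1.02  0.51  0.95  2.   -0.53  0.9   0.18]
```

Force dropped to 0 at y ≈ -16 (a snap), then climbed at about 4 N/mm. That matches the buffer in series with the arm, so I stopped at 15 N. I'll back off slowly and look at whether the guard stays.

Run:
```python
from push import *
for y in(-23,-20.5,-18,-15,-11,-6): to(y,30); print(y,round(fy(),1))
st()
p,d=arm.snapshot("scene"); t,_=arm.snapshot("top")
cv2.imwrite("pics/latch.png",np.vstack([cv2.resize(t[150:220,170:310],(560,280),interpolation=cv2.INTER_CUBIC),cv2.resize(p[165:235,224:364],(560,280),interpolation=cv2.INTER_CUBIC)]))
```

```text
-23 7.3
-20.5 3.5
-18 -0.4
-15 0.3
-11 0.3
-6 -0.2
t39.81 [548.3 120.4  89. ] F [ 0.3  -0.25 -0.59] w0.3 g0.0 j [-1.05  0.52  0.95  1.99 -0.53  0.91  0.15]
```

View pics/latch.png

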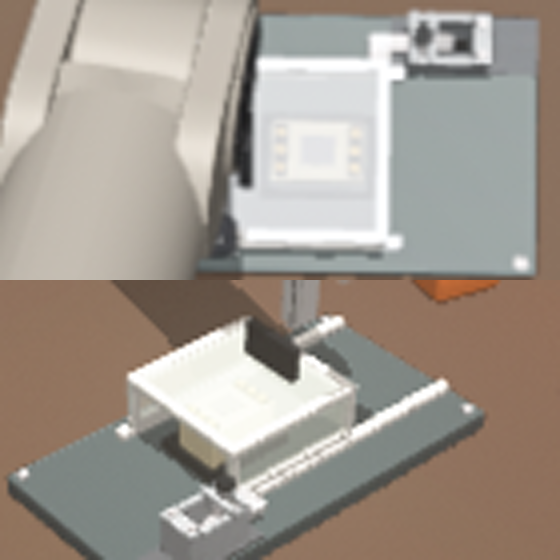

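The guard sits over the relay with its arm at the catch (top crop (390,48)). Force stays at zero while the tool backs 12 mm away, so the latch is holding. I'll retract, check the guard doesn't move over a second, then hand in.

Run:
```python
from push import *
to(25,80); to(25,150,z=200)
a,_=arm.snapshot("scene"); arm.wait(1.0); b,_=arm.snapshot("scene"); st()
print("diff",cv2.absdiff(a,b)[165:235,224:350].max(), "vs latch: handle still", )
o=cv2.imread("pics/scene0.png")
for n,(x,y,w,h) in dict(meter=(312,140,40,30),driver=(198,265,60,42),jar=(363,172,24,30)).items(): print(n,cv2.absdiff(b,o)[y:y+h,x:x+w].mean().round(2))
cv2.imwrite("pics/final.png",cv2.resize(b[130:250,220:390],None,fx=4,fy=4,interpolation=cv2.INTER_CUBIC))
```

```text
t42.44 [549.4 151.1 200. ] F [0.78 0.36 0.27] w0.1 g0.0 j [-1.21  0.4   1.09  1.87 -0.39  1.11 -0.02]
diff 3 vs latch: handle still
meter 3.42
driver 0.73
jar 0.63
```

View pics/final.png

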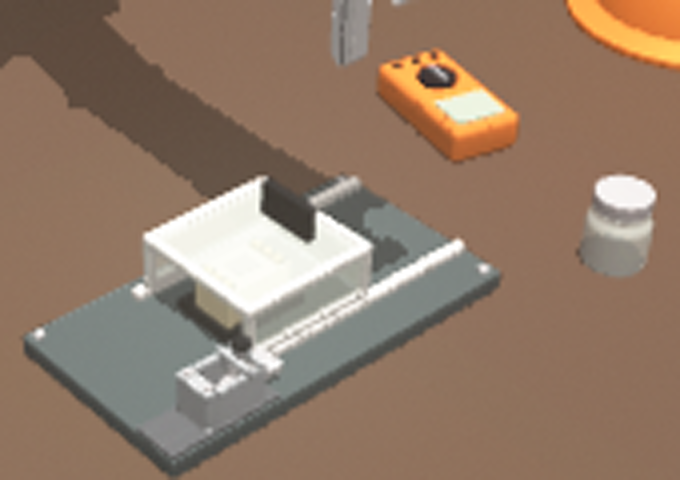

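The guard stays shut by itself over the seated relay (crop (255,245)), the bystanders haven't moved and the robot is clear of everything.

```bash
python3 -c "
from cell import arm
print(arm.sign_off())"
```

```text
the job is handed in; nothing more can be done
None
```

The relay lies flat in the nest and the guard is latched shut and holding by itself, handed in at about 42.5 s; I did push past the click onto the rubber buffer, to about 15 N at the wrist (limit 20 N), and the meter, screwdriver and jar were left where they were.

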